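# Stand fallen tubes in the carrier and lock it

## Task

The packed tubes of sealing rings have fallen over: stand every one of them upright, black cap up, on the floor of the plywood carrier behind its front line. When all of them stand there, swing both keeper bars fully shut across the front, and then turn the red turnbutton fully crosswise over the ends of both bars to lock them. Leave the flask, the bin and the loose rings where they are.

Things in the scene. Friction and masses are not known exactly. Their poses are not given: they have to be found in the camera images.
- tube_1: packing tube: round lavender tube 48 mm across, 96 mm long, about 180 g (rings in its lower half, so foot-heavy), with a square 48 x 48 x 14 mm piece flush at each end (black cap at the top, white foot at the bottom); lying at the start; may be absent. Origin at the centre of the foot's underside, z axis along the tube towards the cap, x and y square to the flats of the ends.
- tube_2: packing tube: round lavender tube 48 mm across, 96 mm long, about 180 g (rings in its lower half, so foot-heavy), with a square 48 x 48 x 14 mm piece flush at each end (black cap at the top, white foot at the bottom); lying at the start; may be absent. Origin at the centre of the foot's underside, z axis along the tube towards the cap, x and y square to the flats of the ends.
- tube_3: packing tube: round lavender tube 48 mm across, 96 mm long, about 180 g (rings in its lower half, so foot-heavy), with a square 48 x 48 x 14 mm piece flush at each end (black cap at the top, white foot at the bottom); lying at the start; may be absent. Origin at the centre of the foot's underside, z axis along the tube towards the cap, x and y square to the flats of the ends.
- tube_4: packing tube: round lavender tube 48 mm across, 96 mm long, about 180 g (rings in its lower half, so foot-heavy), with a square 48 x 48 x 14 mm piece flush at each end (black cap at the top, white foot at the bottom); lying at the start; may be absent. Origin at the centre of the foot's underside, z axis along the tube towards the cap, x and y square to the flats of the ends.
- tray: plywood carrier, fixed, 150 (x) by 380 mm (y), front at -x, open. Origin: centre of underside. Floor top at z = 8 mm; 6 mm walls, 32 mm high, at back and sides. On its front line (x = -65 mm) stand hinge posts 64 mm high (y = +/-170 mm) and a middle post 62 mm high (y = 0). Tubes stand on the floor behind this line; a row at x = +15 mm, pitch 76 mm, holds four.
- turnbutton (a joint): angle of the red turnbutton on the middle post, growing anticlockwise from above: 0 = pointing front to back (free), 1.57 = crosswise along the front, over the ends of both keeper bars (locked, at a stop). A bar 70 x 14 mm, 16 mm thick, pivoted at its middle, 63 to 79 mm above the bench; stays put.
- turnbutton_top (a point): top centre of the red turnbutton, on its pivot axis (79 mm up); its x axis runs along the turnbutton's length
- flask: steel drinking flask, 64 mm across, 190 mm tall, standing; origin at the centre of its underside; to be left alone
- bin: grey open plastic bin of rings, 150 x 200 x 60 mm; origin at the centre of its underside; to be left alone
- ring_a: loose black ring 42 mm across, 7 mm thick, flat on the bench; to be left alone
- ring_b: loose black ring like ring_a; to be left alone
- bar_left (a joint): angle of the left (+y) aluminium keeper bar about its upright hinge post: 0 = shut, along the carrier's front line; it grows as the bar swings out towards the robot (clockwise seen from above), 1.57 = pointing straight out of the front. The bar is 158 mm long from its hinge, 10 mm thick, 35 to 60 mm above the bench; stays where it is left.
- bar_left_knob (a point): top centre of the black knob on the left (+y) keeper bar, 100 mm from the hinge: upright, 18 mm across, 22 mm tall, from 60 to 82 mm above the bench
- bar_left_hinge (a point): hinge axis of the left (+y) keeper bar, at the bar's mid height (47.5 mm up)
- bar_right (a joint): angle of the right (-y) aluminium keeper bar about its upright hinge post: 0 = shut, along the carrier's front line; it grows as the bar swings out towards the robot (anticlockwise seen from above), 1.57 = pointing straight out of the front. The bar is 158 mm long from its hinge, 10 mm thick, 35 to 60 mm above the bench; stays where it is left.
- bar_right_knob (a point): top centre of the black knob on the right (-y) keeper bar, 100 mm from the hinge: upright, 18 mm across, 22 mm tall, from 60 to 82 mm above the bench
- bar_right_hinge (a point): hinge axis of the right (-y) keeper bar, at the bar's mid height (47.5 mm up)

How it is judged:
By the outcome, as a careful person would: the job done as asked, in the order asked, and still so for the second after the job is handed in, with the robot touching nothing.
Of tube_1, tube_2, tube_3, tube_4 only 3 to 4 are there at a start; the rules pass over those that are not, and their reading is None.
At some moment in a run one of tube_1, tube_2, tube_3, tube_4 may be knocked a few centimetres aside while the robot is not near it.
Once in a run the grip may slacken for a moment while it holds something.
It also fails if it takes over 210 s, if anything falls off the work surface, if the arm or the gripper's body presses on something with over 40 N, if the wrist force passes 120 N, or if a joint passes its speed limit or range.

## Robot

A 6-joint arm with a two-finger parallel gripper is mounted at the origin on the work surface. World frame = base frame: x ahead of the robot, y to its left, z up, the work surface at z = 0. Lengths are in m, angles in rad, forces in N, time in s.
With the tool pointing down it reaches from about 0.3 to 0.875 m from the base axis. Payload 6.4 kg.
Tool frame: the origin (TCP) lies on the centre line of the jaws, within the pads' length; the fingertips stand 8 mm ahead of it and the grasp point (between the pads) lies 11 mm behind it; z points along the fingers, y is the line along which they close (so a half turn about z gives the same grasp; the last joint's range is limited). The gripper opens to 85 mm and grips with 20 to 120 N. Pads are 22 mm wide; open, the fingers measure 114 mm over their backs; the gripper's body (76 mm by 85 mm) begins 54 mm behind the grasp point. The pads swing forward as they close: fully open they stand 13 mm farther back than shut.
Start: joints at [-1.519, 0.181, 1.607, -0, 1.354, -0.206], TCP at [0.147, -0.556, 0.239] pointing down, gripper open.
Joint ranges: [-2.99, 2.99], [-0.89, 2.07], [0.3, 2.58], [-1.14, 4.28], [0, 2.63], [-3.12, 3.12]. Speed limits (rad/s): [2.57, 2.57, 3.01, 3.14, 3.14, 3.14].

## Interface

Orientations are given as a unit quaternion [w, x, y, z].
In Python, from bench import ctrl gives the robot as it stands.
- The arm moves only by the shell command python3 -m handwheel 'ROWS' [OPENING]. ROWS is JSON, a list that holds one entry, the list of rows, each a list of 4 numbers: the shift along the tool's x, y, z each as a share of 20 cm, from -1 to 1, then the turn about the tool's z as a share of 1.5 rad, from -1 to 1. In form: [[[x, y, z, twist], ...]]. A call has 1 to 10 rows; each row is the pose to reach, as a shift and turn from the pose commanded when the call began, along the tool's axes at that moment; what a row does not reach only later rows make up. A row lasts 1/8 s, in which the tool goes at most 62.5 mm and 10.7 degrees, less where a joint would pass 70% of its speed; a pose out of reach is approached as far as the arm can. A call with a number of a shift or a turn outside -1 to 1 is refused whole. A call with a gripper value outside its range is refused whole. OPENING is the finger opening in mm, from 0 to 85.4, set as the call begins (- or left out, the last holds). The fingers move at their own pace and stop on an object; the grip force is fixed at half the most. Time passes only in rows, so rows that repeat a pose let the fingers close. It gives the time, the measured TCP pose, the force, the opening and the grip force at its end, in the units of the state.
- ctrl.get_obs(): the state, without advancing time (a new reading comes with each control period).
- ctrl.camera(name): name is "scene" or "top" or "wrist"; returns a dict with "color" (480x640x3 uint8, red, green, blue), "range_z" (480x640 float32, m along the optical axis (not along the pixel's ray), 0 where there is no reading), "K" (3x3 intrinsics, pixels), "pose" (4x4, takes a point from camera to world coordinates); the wrist camera has in their place "T_tool_cam" (4x4, takes a point from camera to tool coordinates, whose origin is the TCP and whose axes are the flange's). Camera axes: x right, y down, z forward; pixel columns grow to the right and rows downward; lengths in m; the calibration is good to about 2 mm. A picture is of the moment at which its call begins: read the wrist's pose just before it.
- ctrl.hand_in(): hands the job in; it is judged then, once.
The state is a dict: "time_s": time; "q": joint angles; "dq": joint speeds; "joint_efforts": joint torques, N m; "eef_pos": TCP position; "eef_rot": TCP orientation; "wrist_force": force on the tool from outside, world axes, zero at the start; "torque": the same for the moment, N m; "opening": opening from 0.0 (shut) to 1.0 (fully open); "grasp_force": force on a finger pad.
Only numpy, scipy, OpenCV 4.12 (cv2) and the standard library are available. Lean on these libraries where they do the work, as an engineer would, in place of code of your own. Each camera call takes 0.05 s, during which the arm holds its last target. There are 200 camera calls.

## Working session

There is one attempt and no reset: what is moved stays moved. The work goes in short steps, Python scripts to look and compute and a shell command to move; the robot and the scene stay as the last step left them, time stands still between calls to the robot, and variables do not carry over. Pictures are saved under pics/ and viewed, at most 14 in all, crops included, and the job is handed in when it is done.

```bash
ls; mkdir -p pics
cat > h.py <<'E'
import numpy as np, cv2
from bench import ctrl
def shot(name,fn=None):
    o=ctrl.get_obs(); c=ctrl.camera(name)
    if fn: cv2.imwrite('pics/'+fn,c['color'][:,:,::-1])
    return o,c
def cloud(c,pose):
    z=c['range_z']; K=c['K']; v,u=np.indices(z.shape)
    P=np.stack([(u-K[0,2])/K[0,0]*z,(v-K[1,2])/K[1,1]*z,z],-1)
    return P@pose[:3,:3].T+pose[:3,3]
E
python3 - <<'E'
from h import *
for n in('top','scene'):
    o,c=shot(n,n+'0.png'); np.savez(n+'0.npz',**c); print(n,c['K'],c['pose'])
print(o)
E
```

```text
pics
top [[502.66731284   0.         307.86004857]
 [  0.         502.66731284 246.89147467]
 [  0.           0.           1.        ]] [[ 0.01138856 -0.99130884  0.13106141  0.38797725]
 [-0.99988002 -0.01266598 -0.00891727  0.12268584]
 [ 0.01049979 -0.13094413 -0.99133415  1.34451904]
 [ 0.          0.          0.          1.        ]]
scene [[433.79266451   0.         320.16247675]
 [  0.         433.79266451 235.40535096]
 [  0.           0.           1.        ]] [[ 0.27172807  0.66054407 -0.69988956  1.1990256 ]
 [ 0.96219406 -0.20053656  0.18430322 -0.02695966]
 [-0.01861305 -0.72350993 -0.69006299  0.71252547]
 [ 0.          0.          0.          1.        ]]
{'time_s': 0.05, 'q': array([-1.51927588e+00,  1.81553272e-01,  1.60795992e+00, -1.73013812e-05,
        1.35381259e+00, -2.06312955e-01]), 'dq': array([-0.00116454, -0.00080193, -0.00168095, -0.00170578,  0.00045915,
       -0.00068454]), 'joint_efforts': array([-7.70826118e-04, -4.46251738e+01, -3.52584958e+01, -3.36562007e-04,
        4.20629789e-03, -8.67661697e-06]), 'eef_pos': array([ 0.14659418, -0.5554606 ,  0.2384005 ]), 'eef_rot': array([-8.64624808e-04,  9.91701132e-01,  1.28561713e-01,  5.85810753e-05]), 'wrist_force': array([ 0.09696339,  0.22511978, -0.17724364]), 'torque': array([-0.01712668, -0.04164035, -0.00526972]), 'grasp_force': 0.0, 'opening': 0.9972043552688505}
```

View pics/top0.png

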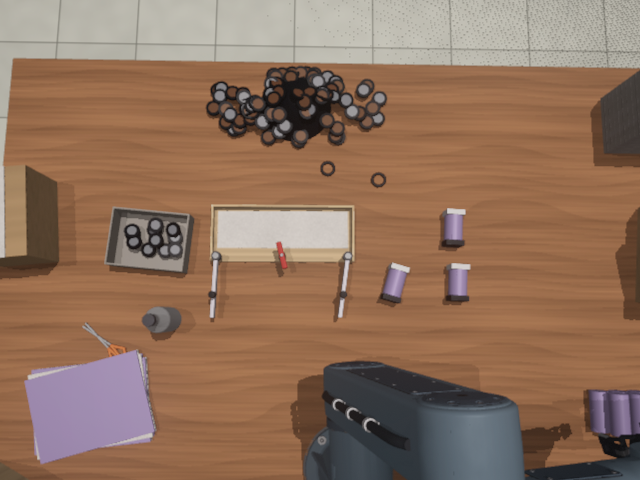

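View pics/scene0.png

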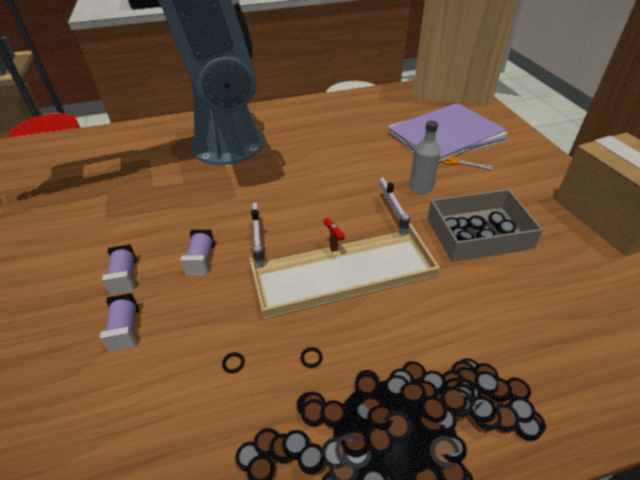

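Three tubes are visible at about (395,283), (454,228) and (458,282), each with its cap toward the robot. The carrier runs from (211,205) to (354,262), both bars are open (ends at 212,316 and 341,316), and the red button is at (282,255). I'll measure these next.

```bash
cat > m.py <<'E'
from h import *
def tubes(c,pose,verbose=True,zmin=0.012,zmax=.125):
    P=cloud(c,pose); hsv=cv2.cvtColor(c['color'],cv2.COLOR_RGB2HSV)
    H,S,V=hsv[...,0],hsv[...,1],hsv[...,2]
    m=((H>115)&(H<150)&(S>45)&(V>50)&(P[...,2]>zmin)&(P[...,2]<zmax)).astype(np.uint8)
    n,l,st,ce=cv2.connectedComponentsWithStats(m)
    for i in range(1,n):
        if st[i,4]<80: continue
        q=P[l==i]; 
        ctr,sz,ang=cv2.minAreaRect((q[:,:2]*1000).astype(np.float32))
        print('px',ce[i].round(),'n',st[i,4],'ctr',np.round(ctr,0),'size',np.round(sz,0),'ang',round(ang,1),'ztop',np.percentile(q[:,2],[5,95]).round(3))
        # whole object: points near, above bench
        d=np.linalg.norm(P[...,:2]-np.array(ctr)/1000,axis=-1)
        w=(d<.075)&(P[...,2]>zmin)&(P[...,2]<zmax)
        g=w.astype(np.uint8); n2,l2=cv2.connectedComponents(g); k=np.bincount(l2[l==i]).argmax()
        r=P[l2==k]; cc,ss,aa=cv2.minAreaRect((r[:,:2]*1000).astype(np.float32))
        bl=P[(l2==k)&(V<60)]; wh=P[(l2==k)&(V>150)&(S<40)]
        print('   whole',np.round(cc,0),np.round(ss,0),round(aa,1),'z95',np.percentile(r[:,2],95).round(3),'black',bl.mean(0).round(3) if len(bl) else None,'white',wh.mean(0).round(3) if len(wh) else None)
E
python3 - <<'E'
from m import *
c=dict(np.load('top0.npz')); tubes(c,c['pose'])
P=cloud(c,c['pose'])
for u,v in [(615,410),(600,410),(216,257),(212,316),(347,257),(341,314),(281,243),(285,267),(213,280),(345,290)]: print((u,v),P[v,u].round(3))
# red
hsv=cv2.cvtColor(c['color'],cv2.COLOR_RGB2HSV); 
m=((hsv[...,0]<8)|(hsv[...,0]>172))&(hsv[...,1]>150)&(P[...,2]>.06)&(P[...,2]<.1)
q=P[m]; print('red',q.mean(0),cv2.minAreaRect((q[:,:2]*1000).astype(np.float32)))
# walls
roi=np.zeros(m.shape,bool); roi[198:270,205:362]=1
q=P[roi&(P[...,2]>.025)&(P[...,2]<.036)]; print('wall',len(q),cv2.minAreaRect((q[:,:2]*1000).astype(np.float32)))
q=P[roi&(P[...,2]>.004)&(P[...,2]<.012)]; print('floor',len(q),cv2.minAreaRect((q[:,:2]*1000).astype(np.float32)),np.median(q[:,2]))
for nm,(a,b,d,e) in dict(L=(195,235,248,325),R=(330,360,248,325)).items():
    roi[:]=0; roi[d:e,a:b]=1
    q=P[roi&(P[...,2]>.045)&(P[...,2]<.062)]; print(nm,'bar',len(q),cv2.minAreaRect((q[:,:2]*1000).astype(np.float32)))
    q=P[roi&(P[...,2]>.072)&(P[...,2]<.09)]; print(' knob',len(q),q.mean(0).round(3),q.std(0).round(3))
E
```

```text
px [449. 226.] n 203 ctr [ 619. -261.] size [20. 69.] ang 88.4 ztop [0.032 0.05 ]
   whole [ 619. -273.] [49. 97.] 87.0 z95 0.052 black [ 0.574 -0.264  0.034] white [ 0.658 -0.277  0.049]
px [459. 227.] n 126 ctr [ 617. -286.] size [17. 66.] ang 86.2 ztop [0.038 0.05 ]
   whole [ 619. -273.] [49. 97.] 87.0 z95 0.052 black [ 0.574 -0.264  0.034] white [ 0.658 -0.277  0.049]
px [390. 281.] n 197 ctr [ 473. -103.] size [19. 67.] ang 75.3 ztop [0.035 0.05 ]
   whole [ 471. -116.] [48. 97.] 73.9 z95 0.052 black [ 0.428 -0.097  0.036] white [ 0.508 -0.128  0.049]
px [453. 282.] n 227 ctr [ 474. -268.] size [19. 65.] ang 88.5 ztop [0.032 0.049]
   whole [ 474. -282.] [50. 96.] 87.5 z95 0.052 black [ 0.431 -0.267  0.036] white [ 0.514 -0.284  0.049]
px [463. 283.] n 131 ctr [ 472. -293.] size [16. 68.] ang 81.9 ztop [0.038 0.052]
   whole [ 474. -282.] [50. 96.] 87.5 z95 0.052 black [ 0.431 -0.267  0.036] white [ 0.514 -0.284  0.049]
px [400. 284.] n 152 ctr [ 466. -128.] size [19. 67.] ang 72.5 ztop [0.035 0.05 ]
   whole [ 471. -116.] [48. 97.] 73.9 z95 0.052 black [ 0.428 -0.097  0.036] w
[... 700 characters left out ...]
953 0.17772912 0.07972126] ((533.5773315429688, 177.92245483398438), (65.13807678222656, 13.308730125427246), 12.515175819396973)
wall 586 ((600.3855590820312, 180.98300170898438), (151.99327087402344, 379.322998046875), 0.25423821806907654)
floor 6110 ((601.5242919921875, 178.13095092773438), (194.42489624023438, 423.8484802246094), 0.7173371315002441) 0.008606846654429567
L bar 228 ((461.5408630371094, 348.10870361328125), (165.97694396972656, 23.224966049194336), 0.3484762907028198)
 knob 43 [0.434 0.351 0.082] [0.004 0.005 0.004]
R bar 183 ((465.2496337890625, 21.582901000976562), (20.028030395507812, 167.5831298828125), 80.93419647216797)
 knob 40 [0.44  0.022 0.083] [0.015 0.005 0.003]
```

```bash
cat > go.py <<'E'
# usage: go.py x y z [toolx_yaw_deg] : prints shares from the present tool pose
import sys; from h import *
from scipy.spatial.transform import Rotation as R
o=ctrl.get_obs(); w,x,y,z=o['eef_rot']; M=R.from_quat([x,y,z,w]).as_matrix()
yaw=np.degrees(np.arctan2(M[1,0],M[0,0]))
t=np.array(list(map(float,sys.argv[1:4])))
s=M.T@(t-o['eef_pos'])/.2
tw=0
if len(sys.argv)>4: tw=-np.radians((float(sys.argv[4])-yaw+180)%360-180)/1.5
print('pos',o['eef_pos'].round(4),'yaw',yaw.round(1),'t',round(o['time_s'],1),'F',o['wrist_force'].round(1),'open',round(o['opening']*85.4,1),'grip',round(o['grasp_force'],1),'| shares',s.round(3),'twist',round(tw,3))
E
python3 go.py 0.432 -0.105 0.20 -16
python3 -m handwheel '[[[0.3,-0.28,0,0.05],[0.6,-0.55,0,0.12],[0.9,-0.85,0,0.24],[0.98,-0.9,0,0.36],[0.98,-0.9,0,0.36],[0.98,-0.9,0,0.36]]]' 85
python3 go.py 0.432 -0.105 0.15 -16
python3 - <<'E'
from m import *
o,c=shot('top'); cv2.imwrite('pics/top1.png',c['color'][300:480,300:640,::-1]); 
P=cloud(c,c['pose']);print(P[410,600:640:6].round(3))
E
```

```text
pos [ 0.1466 -0.5555  0.2385] yaw 14.8 t 0.1 F [-0.6 -0.2 -0.4] open 85.1 grip 0.0 | shares [ 1.954 -1.814  0.196] twist 0.358
time_s: 0.85
eef_pos: [0.2909, -0.3306, 0.2391]
eef_rot: [-0.0, 0.99, -0.139, -0.0]
wrist_force: [-0.1, -0.2, 0.0]
opening: 0.992
grasp_force: 0.0
pos [ 0.2909 -0.3306  0.2391] yaw -16.0 t 0.8 F [-0.1 -0.2  0. ] open 84.7 grip 0.0 | shares [ 0.367 -1.279  0.446] twist 0.0
[[ 0.251 -0.318  0.582]
 [ 0.253 -0.323  0.588]
 [ 0.253 -0.332  0.588]
 [ 0.253 -0.339  0.592]
 [ 0.253 -0.349  0.589]
 [ 0.254 -0.354  0.596]
 [ 0.254 -0.365  0.593]]
```

View pics/top1.png

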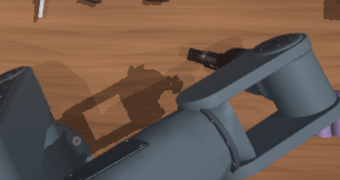

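The bench that was hidden before is empty where it now shows. The lavender pile at the far right is partly covered by the arm. I'll move on to the first tube.

```bash
python3 -m handwheel '[[[0.1,-0.3,0,0],[0.18,-0.6,0,0],[0.36,-0.9,0,0],[0.36,-1,0,0],[0.36,-1,0,0]]]' 85 >/dev/null
python3 go.py 0.432 -0.105 0.013 -16
python3 - <<'E'
from m import *
o,c=shot('top','top2.png'); tubes(c,c['pose'])
P=cloud(c,c['pose']);print(P[410,596:640:6].round(3))
E
```

```text
pos [ 0.4155 -0.1596  0.239 ] yaw -16.0 t 1.5 F [-0.1 -0.4 -0.2] open 84.7 grip 0.0 | shares [ 0.005 -0.285  1.13 ] twist -0.0
px [449. 226.] n 205 ctr [ 619. -260.] size [19. 69.] ang 86.6 ztop [0.032 0.05 ]
   whole [ 620. -274.] [49. 97.] 86.5 z95 0.052 black [ 0.574 -0.264  0.033] white [ 0.658 -0.277  0.049]
px [459. 227.] n 125 ctr [ 617. -286.] size [15. 66.] ang 88.8 ztop [0.038 0.051]
   whole [ 620. -274.] [49. 97.] 86.5 z95 0.052 black [ 0.574 -0.264  0.033] white [ 0.658 -0.277  0.049]
px [390. 281.] n 197 ctr [ 472. -104.] size [19. 68.] ang 75.3 ztop [0.035 0.051]
   whole [ 470. -116.] [48. 96.] 73.6 z95 0.052 black [ 0.428 -0.096  0.036] white [ 0.508 -0.127  0.049]
px [400. 284.] n 153 ctr [ 466. -128.] size [19. 67.] ang 73.7 ztop [0.034 0.051]
   whole [ 470. -116.] [48. 96.] 73.6 z95 0.052 black [ 0.428 -0.096  0.036] white [ 0.508 -0.127  0.049]
px [ 89. 406.] n 9607 ctr [150. 661.] size [208. 292.] ang 16.2 ztop [0.021 0.03 ]
   whole [878.  33.] [1835. 2880.] 1.1 z95 0.604 black [0.568 0.1   0.273] white [ 1.455  0.092 -0.616]
px [615. 412.] n 2140 ctr [ 151. -677.] size [127. 100.] ang 89.9 ztop [0.03  0.087]
   whole [ 151. -672.] [119. 101.] 89.9 z95 0.087 black None white None
[[ 0.155 -0.62   0.043]
 [ 0.155 -0.634  0.044]
 [ 0.154 -0.653  0.038]
 [ 0.161 -0.646  0.076]
 [ 0.164 -0.652  0.089]
 [ 0.163 -0.668  0.087]
 [ 0.161 -0.693  0.071]
 [ 0.163 -0.7    0.083]]
```

View pics/top2.png

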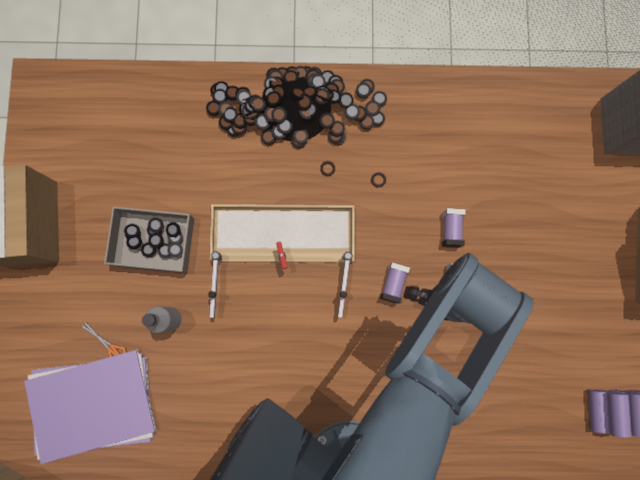

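Three tubes in total: the pile at (615,412) is plain lavender rolls with no caps or feet. Next I grip tube B's cap.

```bash
python3 -m handwheel '[[[0,-0.28,0.3,0],[0,-0.28,0.7,0],[0,-0.28,0.9,0],[0,-0.28,1,0],[0,-0.28,1,0]]]' 85 | tail -6
python3 go.py 0.4312 -0.1045 0.013 -16
```

```text
time_s: 2.2
eef_pos: [0.4283, -0.1068, 0.0371]
eef_rot: [-0.001, 0.99, -0.142, -0.003]
wrist_force: [0.1, 0.1, 0.5]
opening: 0.992
grasp_force: 0.0
pos [ 0.4283 -0.1068  0.0371] yaw -16.3 t 2.2 F [0.1 0.1 0.5] open 84.7 grip 0.0 | shares [ 0.012 -0.015  0.121] twist -0.003
```

```bash
python3 -m handwheel '[[[0,0,0.1,0],[0,0,0.13,0],[0,0,0.13,0]]]' 85 >/dev/null; python3 -m handwheel '[[[0,0,0,0],[0,0,0,0],[0,0,0,0],[0,0,0,0],[0,0,0,0],[0,0,0,0]]]' 30; python3 -m handwheel '[[[0,0,-0.05,0],[0,0,-0.1,0],[0,0,-0.2,0],[0,0,-0.2,0]]]'; python3 go.py 0.4312 -0.1045 0.013 -16
```

```text
time_s: 3.32
eef_pos: [0.4313, -0.1065, 0.0142]
eef_rot: [0.0, 0.99, -0.14, 0.001]
wrist_force: [-2.1, -0.1, 6.5]
opening: 0.556
grasp_force: 61.5
time_s: 3.82
eef_pos: [0.432, -0.1068, 0.055]
eef_rot: [0.001, 0.99, -0.141, 0.002]
wrist_force: [-0.0, -0.5, -2.0]
opening: 0.551
grasp_force: 61.9
pos [ 0.432  -0.1068  0.055 ] yaw -16.2 t 3.8 F [-0.  -0.5 -2. ] open 47.1 grip 61.9 | shares [-0.008 -0.01   0.21 ] twist -0.002
```

Run:
```python
from h import *
o,c=shot('scene'); cv2.imwrite('pics/s1.png',cv2.resize(c['color'][150:400,50:350,::-1],None,fx=2,fy=2))
```

```text
(no output)
```

View pics/s1.png

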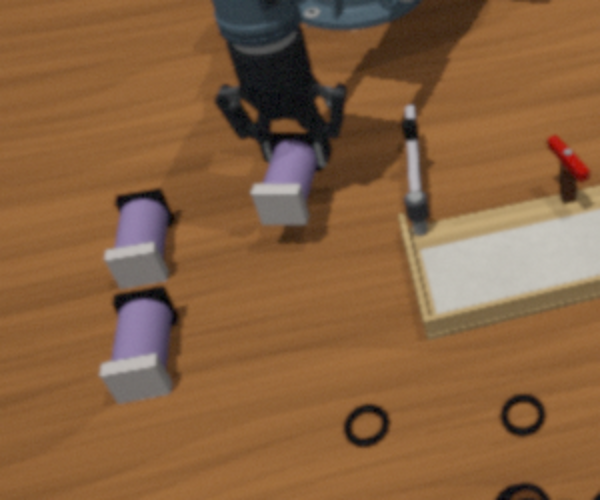

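Tube B is held by the cap at roughly (290,170) in the crop and its foot has stayed up, so the pads resist pivoting. I'll measure the tilt, then try a lighter grip near the bench.

```bash
cat > foot.py <<'E'
from h import *
# white foot of the held tube, seen by the scene and top cameras; tilt from lavender axis
def foot():
    o=ctrl.get_obs(); p=np.array(o['eef_pos'])
    for n in('scene','top'):
        o,c=shot(n); P=cloud(c,c['pose']); hsv=cv2.cvtColor(c['color'],cv2.COLOR_RGB2HSV); H,S,V=[hsv[...,i] for i in range(3)]
        near=(np.linalg.norm(P-p,axis=-1)<.15)&(P[...,2]>.004)
        w=near&(V>120)&(S<45)&(np.linalg.norm(P[...,:2]-p[:2],axis=-1)<.13)
        l=near&(H>115)&(H<150)&(S>45)
        for k,m in(('white',w),('lav',l)):
            if m.sum()>15: print(n,k,m.sum(),'mean',P[m].mean(0).round(3),'min',np.percentile(P[m],3,axis=0).round(3),'max',np.percentile(P[m],97,axis=0).round(3))
foot()
E
python3 foot.py; for w in 48; do python3 -m handwheel '[[[0,0,0,0],[0,0,0,0],[0,0,0,0]]]' 47.8|tail -2; done; python3 foot.py
```

```text
scene white 240 mean [ 0.506 -0.112  0.079] min [ 0.451 -0.151  0.05 ] max [0.522 0.019 0.089]
scene lav 708 mean [ 0.462 -0.108  0.1  ] min [ 0.43  -0.148  0.066] max [ 0.498 -0.076  0.19 ]
top white 60 mean [ 0.474 -0.025  0.065] min [ 0.42  -0.113  0.005] max [0.519 0.023 0.092]
opening: 0.558
grasp_force: 13.1
scene white 245 mean [ 0.506 -0.113  0.076] min [ 0.453 -0.15   0.043] max [0.521 0.018 0.088]
scene lav 704 mean [ 0.462 -0.108  0.1  ] min [ 0.428 -0.145  0.066] max [ 0.497 -0.073  0.192]
top white 62 mean [ 0.473 -0.026  0.068] min [ 0.418 -0.113  0.006] max [0.52  0.023 0.1  ]
```

At an opening of 47.8 mm the grip drops to 13 N, so opening sets the grip force. I'll loosen it a little more.

```bash
python3 -m handwheel '[[[0,0,0,0],[0,0,0,0],[0,0,0,0],[0,0,0,0]]]' 47.9|tail -2; python3 foot.py|grep 'scene white'; python3 -m handwheel '[[[0,0,0,0],[0,0,0,0],[0,0,0,0],[0,0,0,0]]]' 47.95|tail -2; python3 foot.py|grep 'scene white'
```

```text
opening: 0.56
grasp_force: 6.4
scene white 203 mean [ 0.502 -0.108  0.046] min [ 0.453 -0.149  0.039] max [0.518 0.019 0.06 ]
opening: 0.562
grasp_force: 3.3
scene white 203 mean [ 0.501 -0.107  0.046] min [ 0.451 -0.149  0.039] max [0.518 0.019 0.06 ]
```

```bash
python3 -m handwheel '[[[0,0,0,0],[0,0,-0.05,0],[0,0,-0.1,0],[0,0,-0.15,0],[0,0,-0.2,0],[0,0,-0.25,0],[0,0,-0.3,0],[0,0,-0.35,0],[0,0,-0.35,0],[0,0,-0.35,0]]]' 47.9
python3 - <<'E'
from h import *
o,c=shot('scene'); cv2.imwrite('pics/s2.png',cv2.resize(c['color'][150:400,50:350,::-1],None,fx=1.5,fy=1.5))
E
```

```text
time_s: 6.9
eef_pos: [0.4305, -0.1061, 0.1231]
eef_rot: [-0.0, 0.99, -0.141, -0.0]
wrist_force: [0.0, 0.4, -1.3]
opening: 0.559
grasp_force: 2.8
```

View pics/s2.png

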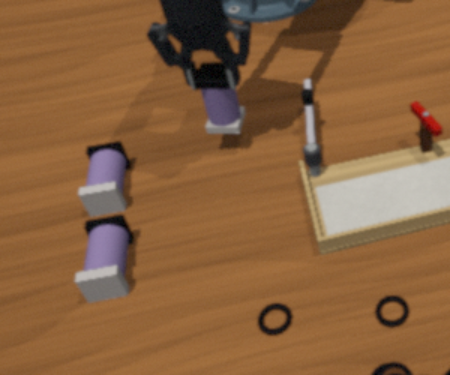

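Tube B hangs upright. I'll tighten the grip, raise it and carry it to the far slot.

```bash
python3 -m handwheel '[[[0,0,0,0],[0,0,0,0],[0,0,0,0],[0,0,-0.2,0],[0,0,-0.4,0],[0,0,-0.4,0],[0,0,-0.4,0]]]' 40;  python3 go.py 0.615 0.295 0.20 0
```

```text
time_s: 7.82
eef_pos: [0.4302, -0.1059, 0.2025]
eef_rot: [-0.0, 0.99, -0.141, -0.0]
wrist_force: [-0.7, 0.1, -1.1]
opening: 0.548
grasp_force: 64.4
pos [ 0.4302 -0.1059  0.2025] yaw -16.2 t 7.8 F [-0.7  0.1 -1.1] open 46.8 grip 64.4 | shares [ 0.329 -2.182  0.013] twist -0.188
```

```bash
python3 -m handwheel '[[[0.03,-0.2,0,0],[0.06,-0.4,0,0],[0.09,-0.6,0,0],[0.12,-0.8,0,0],[0.15,-1,0,0],[0.15,-1,0,0]]]'>/dev/null; python3 -m handwheel '[[[0.03,-0.2,0,-0.05],[0.06,-0.4,0,-0.1],[0.09,-0.6,0,-0.19],[0.12,-0.8,0,-0.19],[0.15,-1,0,-0.19],[0.15,-1,0,-0.19],[0.15,-1,0,-0.19]]]'>/dev/null;  python3 go.py 0.615 0.295 0.09 0; python3 foot.py
```

```text
pos [0.5988 0.2601 0.2016] yaw 0.1 t 9.4 F [ 0.1  0.7 -1.9] open 46.9 grip 64.3 | shares [ 0.083 -0.175  0.557] twist 0.002
scene white 156 mean [0.618 0.259 0.132] min [0.607 0.237 0.126] max [0.622 0.283 0.138]
scene lav 972 mean [0.613 0.256 0.214] min [0.593 0.225 0.141] max [0.633 0.309 0.337]
top white 26 mean [0.575 0.268 0.18 ] min [0.566 0.191 0.079] max [0.591 0.286 0.33 ]
top lav 16 mean [0.573 0.255 0.164] min [0.57  0.241 0.147] max [0.583 0.264 0.183]
```

```bash
python3 -m handwheel '[[[0.08,-0.175,0.1,0],[0.08,-0.175,0.2,0],[0.08,-0.175,0.3,0],[0.08,-0.175,0.4,0],[0.08,-0.175,0.5,0],[0.08,-0.175,0.55,0],[0.08,-0.175,0.565,0],[0.08,-0.175,0.565,0],[0.08,-0.175,0.565,0]]]'; python3 -m handwheel '[[[0,0,0,0],[0,0,0.01,0],[0,0,0.01,0]]]' 47.9; python3 -m handwheel '[[[0,0,0,0],[0,0,0,0],[0,0,0,0]]]' 50;python3 go.py 0.615 0.295 0.09 0;python3 -m handwheel '[[[0,0,0,0],[0,0,0,0]]]' 66|tail -2;python3 foot.py
```

```text
time_s: 10.68
eef_pos: [0.6161, 0.2966, 0.0911]
eef_rot: [-0.0, 1.0, 0.001, 0.001]
wrist_force: [-0.1, 1.1, -1.4]
opening: 0.55
grasp_force: 64.3
time_s: 11.05
eef_pos: [0.6165, 0.2966, 0.0893]
eef_rot: [-0.0, 1.0, 0.001, 0.001]
wrist_force: [1.5, -0.2, 3.7]
opening: 0.561
grasp_force: 4.7
time_s: 11.42
eef_pos: [0.6153, 0.2963, 0.088]
eef_rot: [0.0, 1.0, 0.001, -0.0]
wrist_force: [0.4, 0.4, 0.0]
opening: 0.582
grasp_force: 0.0
pos [0.6153 0.2963 0.088 ] yaw 0.2 t 11.4 F [0.4 0.4 0. ] open 49.7 grip 0.0 | shares [-0.002  0.007 -0.01 ] twist 0.002
opening: 0.772
grasp_force: 0.0
scene white 1889 mean [0.614 0.248 0.008] min [0.566 0.177 0.005] max [0.649 0.349 0.02 ]
scene lav 757 mean [0.631 0.288 0.097] min [0.609 0.25  0.028] max [0.65  0.334 0.225]
top white 1170 mean [0.61  0.23  0.012] min [0.566 0.173 0.005] max [0.658 0.347 0.016]
top lav 29 mean [0.593 0.294 0.056] min [0.591 0.284 0.036] max [0.596 0.306 0.078]
```

```bash
python3 -m handwheel '[[[0,0,-0.15,0],[0,0,-0.3,0],[0,0,-0.45,0],[0,0,-0.6,0],[0,0,-0.6,0]]]'>/dev/null; python3 -m handwheel '[[[-0.1,0.25,0,0],[-0.2,0.5,0,0],[-0.4,0.75,0,0],[-0.5,1,0,0],[-0.5,1,0,0]]]' 85>/dev/null
python3 - <<'E'
from m import *
o,c=shot('top');tubes(c,c['pose'],zmax=.12)
E
python3 go.py 0.433 -0.28 0.10 -2.5
```

```text
time_s: 13.02
eef_pos: [0.5143, 0.0934, 0.207]
eef_rot: [0.0, 1.0, -0.001, -0.001]
wrist_force: [0.9, -0.2, 0.8]
opening: 0.776
grasp_force: 0.0
px [449. 226.] n 205 ctr [ 619. -260.] size [18. 69.] ang 85.7 ztop [0.032 0.05 ]
   whole [ 619. -274.] [50. 97.] 86.3 z95 0.052 black [ 0.574 -0.264  0.032] white [ 0.659 -0.277  0.049]
px [459. 227.] n 124 ctr [ 618. -286.] size [17. 66.] ang 87.6 ztop [0.038 0.051]
   whole [ 619. -274.] [50. 97.] 86.3 z95 0.052 black [ 0.574 -0.264  0.032] white [ 0.659 -0.277  0.049]
px [453. 282.] n 226 ctr [ 474. -268.] size [19. 65.] ang 89.3 ztop [0.03 0.05]
   whole [ 475. -282.] [51. 96.] 87.7 z95 0.052 black [ 0.431 -0.267  0.036] white [ 0.514 -0.285  0.048]
px [463. 283.] n 130 ctr [ 472. -294.] size [18. 67.] ang 85.7 ztop [0.039 0.051]
   whole [ 475. -282.] [51. 96.] 87.7 z95 0.052 black [ 0.431 -0.267  0.036] white [ 0.514 -0.285  0.048]
px [ 89. 407.] n 9615 ctr [149. 660.] size [208. 291.] ang 16.1 ztop [0.021 0.03 ]
   whole [882.  41.] [1834. 2884.] 0.8 z95 0.599 black [0.772 0.188 0.096] white [ 1.512  0.088 -0.657]
px [615. 412.] n 2138 ctr [ 151. -675.] size [124. 102.] ang 89.8 ztop [0.031 0.087]
   whole [ 151. -671.] [117. 102.] 89.7 z95 0.087 black None white None
pos [0.5153 0.0948 0.2074] yaw -0.0 t 13.1 F [ 0.3 -0.   0.4] open 65.7 grip 0.0 | shares [-0.41   1.874  0.537] twist 0.029
```

```bash
python3 -m handwheel '[[[-0.1,0.25,0,0],[-0.2,0.5,0,0],[-0.3,0.75,0,0],[-0.4,1,0,0.03],[-0.4,1,0,0.03]]]' 85>/dev/null; python3 -m handwheel '[[[0,0.25,0,0],[0,0.5,0,0],[0,0.7,0,0],[0,0.87,0,0],[0,0.87,0.4,0],[0,0.87,0.5,0],[0,0.87,0.5,0]]]' 85>/dev/null;python3 go.py 0.433 -0.28 0.013 -2.5
python3 - <<'E'
from m import *
o,c=shot('top'); 
P=cloud(c,c['pose']); 
m=(abs(P[...,0]-.615)<.06)&(abs(P[...,1]-.295)<.06)&(P[...,2]>.085)&(P[...,2]<.12); q=P[m]; print('placed',cv2.minAreaRect((q[:,:2]*1000).astype(np.float32)),np.median(q,axis=0),np.median(c['color'][m],axis=0))
E
```

```text
time_s: 13.7
eef_pos: [0.4364, -0.1064, 0.2079]
eef_rot: [0.0, 1.0, -0.023, -0.0]
wrist_force: [0.7, 1.2, 0.2]
opening: 0.773
grasp_force: 0.0
time_s: 14.58
eef_pos: [0.4284, -0.2749, 0.1048]
eef_rot: [-0.003, 1.0, -0.02, -0.003]
wrist_force: [-0.7, 1.5, -0.3]
opening: 0.769
grasp_force: 0.0
pos [ 0.4284 -0.2749  0.1048] yaw -2.3 t 14.6 F [-0.7  1.5 -0.3] open 65.7 grip 0.0 | shares [0.027 0.027 0.459] twist 0.002
placed ((614.1760864257812, 298.5488586425781), (48.92509841918945, 48.86532211303711), 1.763841986656189) [0.61272313 0.29731514 0.10498365] [62. 55. 54.]
```

Tube B stands, with its cap top at 0.105 m. My `85>` was read as a file-descriptor redirect, so the fingers are still at 66 mm. I'll open them properly now.

```bash
python3 -m handwheel '[[[0.025,0.027,0.1,0],[0.025,0.027,0.1,0],[0.025,0.027,0.25,0],[0.025,0.027,0.4,0],[0.025,0.027,0.46,0],[0.025,0.027,0.46,0],[0.025,0.027,0.46,0]]]' 85 >/dev/null;python3 go.py 0.433 -0.28 0.013 -2.5; python3 -m handwheel '[[[0,0,0,0],[0,0,0,0],[0,0,0,0],[0,0,0,0],[0,0,0,0],[0,0,0,0]]]' 30|tail -3; python3 -m handwheel '[[[0,0,-0.1,0],[0,0,-0.22,0],[0,0,-0.22,0],[0,0,-0.22,0]]]' >/dev/null; python3 -m handwheel '[[[0,0,0,0],[0,0,0,0],[0,0,0,0],[0,0,0,0]]]' 47.8|tail -2;python3 -m handwheel '[[[0,0,0,0],[0,0,0,0],[0,0,0,0],[0,0,0,0],[0,0,0,0]]]' 47.9|tail -2;python3 foot.py
```

```text
pos [ 0.4351 -0.2844  0.0178] yaw -2.4 t 15.5 F [-0.2  0.2  1.2] open 85.0 grip 0.0 | shares [-0.012 -0.022  0.024] twist 0.001
wrist_force: [-0.6, 0.8, 4.7]
opening: 0.551
grasp_force: 62.1
opening: 0.56
grasp_force: 13.3
opening: 0.561
grasp_force: 6.0
scene white 202 mean [ 0.51  -0.286  0.043] min [ 0.498 -0.309  0.039] max [ 0.518 -0.263  0.048]
scene lav 1036 mean [ 0.468 -0.28   0.085] min [ 0.441 -0.329  0.044] max [ 0.502 -0.246  0.194]
top white 115 mean [ 0.508 -0.284  0.045] min [ 0.497 -0.308  0.038] max [ 0.515 -0.262  0.051]
top lav 294 mean [ 0.477 -0.275  0.067] min [ 0.452 -0.299  0.042] max [ 0.499 -0.253  0.187]
```

Foot is down. Next I lift slowly with the light grip, tighten, then raise.

```bash
python3 -m handwheel '[[[0,0,-0.05,0],[0,0,-0.1,0],[0,0,-0.15,0],[0,0,-0.2,0],[0,0,-0.25,0],[0,0,-0.3,0],[0,0,-0.35,0],[0,0,-0.35,0],[0,0,-0.35,0],[0,0,-0.35,0]]]' 47.9|tail -2; python3 foot.py; python3 -m handwheel '[[[0,0,0,0],[0,0,0,0],[0,0,0,0],[0,0,-0.2,0],[0,0,-0.4,0],[0,0,-0.4,0],[0,0,-0.4,0]]]' 40 | tail -2;  python3 go.py 0.615 0.181 0.20 0
```

```text
opening: 0.558
grasp_force: 4.2
scene white 174 mean [ 0.461 -0.283  0.064] min [ 0.45  -0.305  0.056] max [ 0.465 -0.26   0.07 ]
scene lav 1024 mean [ 0.449 -0.279  0.143] min [ 0.428 -0.328  0.073] max [ 0.469 -0.247  0.266]
top white 35 mean [ 0.455 -0.264  0.096] min [ 0.419 -0.291  0.06 ] max [ 0.462 -0.216  0.226]
top lav 19 mean [ 0.432 -0.262  0.117] min [ 0.417 -0.276  0.086] max [ 0.455 -0.249  0.188]
opening: 0.552
grasp_force: 63.7
pos [ 0.4337 -0.2832  0.2095] yaw -2.4 t 20.2 F [-0.3 -0.1 -2.8] open 47.2 grip 63.7 | shares [ 0.808 -2.357  0.048] twist -0.028
```

```bash
python3 -m handwheel '[[[0.07,-0.2,0,0],[0.14,-0.4,0,0],[0.21,-0.6,0,0],[0.28,-0.8,0,0],[0.35,-1,0,0],[0.35,-1,0,0]]]' >/dev/null; python3 -m handwheel '[[[0.07,-0.2,0,-0.03],[0.14,-0.4,0,-0.03],[0.21,-0.6,0,-0.03],[0.28,-0.8,0,-0.03],[0.35,-1,0,-0.03],[0.35,-1,0,-0.03]]]' >/dev/null; python3 -m handwheel '[[[0.05,-0.2,0,0],[0.1,-0.35,0,0],[0.1,-0.35,0,0],[0.1,-0.35,0,0]]]'; python3 go.py 0.615 0.181 0.09 0;python3 foot.py
```

```text
time_s: 22.2
eef_pos: [0.6101, 0.1786, 0.2091]
eef_rot: [0.001, 1.0, 0.001, -0.001]
wrist_force: [0.4, -0.3, -2.2]
opening: 0.551
grasp_force: 64.3
pos [0.6101 0.1786 0.2091] yaw 0.1 t 22.2 F [ 0.4 -0.3 -2.2] open 47.1 grip 64.3 | shares [ 0.026 -0.013  0.596] twist 0.001
scene white 202 mean [0.636 0.178 0.142] min [0.624 0.156 0.134] max [0.641 0.201 0.148]
scene lav 1071 mean [0.626 0.177 0.215] min [0.607 0.143 0.148] max [0.645 0.232 0.345]
top white 23 mean [0.595 0.186 0.195] min [0.578 0.149 0.124] max [0.609 0.219 0.259]
```

```bash
python3 -m handwheel '[[[0.025,-0.013,0.1,0],[0.025,-0.013,0.2,0],[0.025,-0.013,0.3,0],[0.025,-0.013,0.4,0],[0.025,-0.013,0.5,0],[0.025,-0.013,0.57,0],[0.025,-0.013,0.6,0],[0.025,-0.013,0.6,0],[0.025,-0.013,0.6,0]]]'; python3 -m handwheel '[[[0,0,0,0],[0,0,0.01,0],[0,0,0.01,0]]]' 47.9; python3 -m handwheel '[[[0,0,0,0],[0,0,0,0],[0,0,0,0]]]' 50;python3 go.py 0.615 0.181 0.09 0
```

```text
time_s: 23.42
eef_pos: [0.6167, 0.1829, 0.0917]
eef_rot: [-0.0, 1.0, 0.001, 0.001]
wrist_force: [-1.7, -0.6, 5.2]
opening: 0.545
grasp_force: 65.2
time_s: 23.8
eef_pos: [0.6177, 0.1828, 0.0898]
eef_rot: [-0.0, 1.0, 0.001, 0.002]
wrist_force: [0.8, -0.6, 5.8]
opening: 0.563
grasp_force: 5.3
time_s: 24.18
eef_pos: [0.6152, 0.1828, 0.0877]
eef_rot: [0.0, 1.0, 0.001, -0.001]
wrist_force: [0.3, -0.4, 0.3]
opening: 0.587
grasp_force: 0.0
pos [0.6152 0.1828 0.0877] yaw 0.2 t 24.2 F [ 0.3 -0.4  0.3] open 50.1 grip 0.0 | shares [-0.001  0.009 -0.012] twist 0.002
```

```bash
python3 -m handwheel '[[[0,0,0,0],[0,0,0,0],[0,0,-0.15,0],[0,0,-0.3,0],[0,0,-0.45,0],[0,0,-0.6,0],[0,0,-0.6,0]]]' 66 >/dev/null; python3 -m handwheel '[[[-0.02,0.25,0,0],[-0.05,0.5,0,0],[-0.1,0.75,0,0],[-0.1,1,0,0],[-0.1,1,0,0]]]' 85 >/dev/null;python3 -m handwheel '[[[-0.02,0.25,0,0.04],[-0.05,0.5,0,0.04],[-0.09,0.75,0,0.04],[-0.09,1,0,0.04],[-0.09,1,0,0.04]]]' 85 >/dev/null;python3 go.py 0.578 -0.2715 0.10 -3.6
python3 - <<'E'
from m import *
o,c=shot('top'); tubes(c,c['pose'],zmax=.12)
P=cloud(c,c['pose']); 
m=(abs(P[...,0]-.615)<.06)&(abs(P[...,1]-.24)<.11)&(P[...,2]>.085)&(P[...,2]<.12); 
n,l=cv2.connectedComponents(m.astype(np.uint8))
for i in range(1,n):
    q=P[l==i]
    if len(q)>50: print('placed',cv2.minAreaRect((q[:,:2]*1000).astype(np.float32)),np.median(q,axis=0),np.median(c['color'][l==i],axis=0))
E
```

```text
pos [ 0.5783 -0.2197  0.207 ] yaw -3.5 t 26.3 F [ 0.1  0.2 -0.7] open 84.7 grip 0.0 | shares [0.015 0.259 0.535] twist 0.001
px [ 89. 407.] n 9598 ctr [150. 660.] size [207. 291.] ang 16.2 ztop [0.021 0.03 ]
   whole [879.  40.] [1833. 2883.] 1.0 z95 0.732 black [0.72  0.132 0.217] white [ 1.476  0.089 -0.631]
px [615. 412.] n 2131 ctr [ 151. -676.] size [101. 126.] ang 0.1 ztop [0.03  0.087]
   whole [ 151. -673.] [101. 119.] 0.0 z95 0.087 black None white None
placed ((621.5359497070312, 184.637939453125), (46.75956726074219, 45.35347366333008), 0.9055765867233276) [0.62105127 0.18453104 0.10518383] [73. 66. 65.]
placed ((614.588623046875, 298.18212890625), (48.71062469482422, 48.474853515625), 0.022503947839140892) [0.61260029 0.29752828 0.10510656] [62. 56. 55.]
```

```bash
python3 - <<'E'
from h import *
o,c=shot('scene'); P=cloud(c,c['pose']); hsv=cv2.cvtColor(c['color'],cv2.COLOR_RGB2HSV)
m=(abs(P[...,0]-.62)<.09)&(abs(P[...,1]+.274)<.08)&(P[...,2]>.01)&(P[...,2]<.06); q=P[m]
print(cv2.minAreaRect((q[:,:2]*1000).astype(np.float32)),q.min(0),q.max(0))
E
python3 -m handwheel '[[[0.015,0.1,0.1,0],[0.015,0.26,0.2,0],[0.015,0.26,0.4,0],[0.015,0.26,0.53,0],[0.015,0.26,0.53,0]]]' 85 >/dev/null;python3 go.py 0.578 -0.2715 0.013 -3.6
```

```text
((619.2630004882812, -275.6820373535156), (49.97863006591797, 101.12394714355469), 86.63090515136719) [ 0.56777751 -0.30210172  0.0101184 ] [ 0.67023491 -0.24842566  0.05033783]
pos [ 0.5774 -0.2661  0.0992] yaw -3.2 t 27.0 F [-0.8  0.3  1.3] open 85.3 grip 0.0 | shares [0.007 0.028 0.431] twist 0.005
```

```bash
python3 -m handwheel '[[[0.0,0.015,0.1,0],[0,0.015,0.25,0],[0,0.015,0.4,0],[0,0.015,0.435,0],[0,0.015,0.435,0],[0,0.015,0.435,0]]]' 85 >/dev/null;python3 go.py 0.578 -0.2715 0.013 -3.6; python3 -m handwheel '[[[0,0,0,0],[0,0,0,0],[0,0,0,0],[0,0,0,0],[0,0,0,0],[0,0,0,0]]]' 30|tail -3; python3 -m handwheel '[[[0,0,-0.1,0],[0,0,-0.22,0],[0,0,-0.22,0],[0,0,-0.22,0]]]' >/dev/null; python3 -m handwheel '[[[0,0,0,0],[0,0,0,0],[0,0,0,0],[0,0,0,0]]]' 47.8|tail -2;python3 -m handwheel '[[[0,0,0,0],[0,0,0,0],[0,0,0,0],[0,0,0,0],[0,0,0,0]]]' 47.9|tail -2;python3 foot.py
```

```text
pos [ 0.5798 -0.273   0.017 ] yaw -3.3 t 27.8 F [-0.2  0.5 -0.6] open 84.7 grip 0.0 | shares [-0.01  -0.007  0.02 ] twist 0.004
wrist_force: [-0.9, -0.6, 6.3]
opening: 0.552
grasp_force: 62.4
opening: 0.561
grasp_force: 16.1
opening: 0.56
grasp_force: 11.2
scene white 245 mean [ 0.66  -0.277  0.088] min [ 0.648 -0.3    0.074] max [ 0.668 -0.255  0.092]
scene lav 1120 mean [ 0.609 -0.268  0.103] min [ 0.581 -0.32   0.069] max [ 0.646 -0.235  0.191]
top white 136 mean [ 0.652 -0.273  0.092] min [ 0.625 -0.291  0.086] max [ 0.666 -0.256  0.097]
top lav 189 mean [ 0.627 -0.259  0.092] min [ 0.591 -0.283  0.074] max [ 0.651 -0.235  0.187]
```

Grip is still 11 N, so a touch more.

```bash
python3 -m handwheel '[[[0,0,0,0],[0,0,0,0],[0,0,0,0],[0,0,0,0],[0,0,0,0]]]' 47.97|tail -2;python3 foot.py|grep 'e white'; python3 -m handwheel '[[[0,0,-0.05,0],[0,0,-0.1,0],[0,0,-0.15,0],[0,0,-0.2,0],[0,0,-0.25,0],[0,0,-0.3,0],[0,0,-0.35,0],[0,0,-0.35,0],[0,0,-0.35,0],[0,0,-0.35,0]]]' |tail -2; python3 foot.py
```

```text
opening: 0.567
grasp_force: 1.1
scene white 250 mean [ 0.656 -0.276  0.045] min [ 0.647 -0.298  0.039] max [ 0.664 -0.253  0.049]
opening: 0.559
grasp_force: 0.0
scene white 214 mean [ 0.621 -0.273  0.045] min [ 0.608 -0.296  0.03 ] max [ 0.629 -0.251  0.05 ]
scene lav 1069 mean [ 0.582 -0.265  0.105] min [ 0.544 -0.321  0.028] max [ 0.613 -0.224  0.264]
top white 54 mean [ 0.602 -0.255  0.096] min [ 0.569 -0.286  0.045] max [ 0.627 -0.205  0.231]
top lav 176 mean [ 0.573 -0.253  0.049] min [ 0.549 -0.273  0.032] max [ 0.607 -0.209  0.198]
```

Run:
```python
from h import *
o,c=shot('scene'); cv2.imwrite('pics/s3.png',cv2.resize(c['color'][180:380,50:350,::-1],None,fx=2,fy=2)); print(o['eef_pos'],o['wrist_force'],o['grasp_force'])
```

```text
[ 0.57840358 -0.27219039  0.12874879] [-0.08101211  1.08862672  0.64550999] 0.0
```

View pics/s3.png

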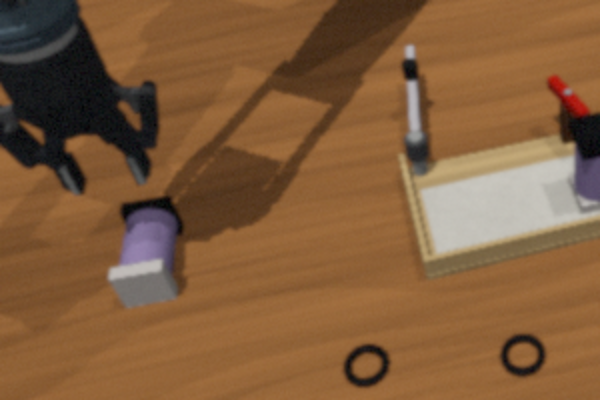

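The tube slipped out and is lying flat again at about (148,255) in the crop, with its cap toward the robot. I'll back off, remeasure and regrip.

```bash
python3 -m handwheel '[[[0,-0.2,-0.2,0],[0,-0.4,-0.4,0],[0,-0.6,-0.4,0],[0,-0.8,-0.4,0],[0,-1,-0.4,0],[0,-1,-0.4,0]]]' 85 >/dev/null
python3 - <<'E'
from m import *
o,c=shot('top'); tubes(c,c['pose'],zmax=.12)
o,c=shot('scene'); P=cloud(c,c['pose'])
m=(abs(P[...,0]-.58)<.1)&(abs(P[...,1]+.274)<.08)&(P[...,2]>.012)&(P[...,2]<.06); q=P[m]
print(cv2.minAreaRect((q[:,:2]*1000).astype(np.float32)),q.min(0),q.max(0))
E
python3 go.py 0.54 -0.27 0.10 -3.6
```

```text
px [458. 242.] n 128 ctr [ 578. -282.] size [19. 66.] ang 87.5 ztop [0.038 0.05 ]
   whole [ 579. -274.] [41. 96.] 85.6 z95 0.052 black [ 0.532 -0.271  0.036] white [ 0.617 -0.283  0.048]
px [ 89. 406.] n 9613 ctr [150. 660.] size [207. 292.] ang 16.1 ztop [0.021 0.03 ]
   whole [879.  34.] [1833. 2884.] 1.1 z95 0.684 black [0.756 0.169 0.166] white [ 1.48   0.088 -0.633]
px [615. 412.] n 2144 ctr [ 151. -677.] size [126. 103.] ang 88.4 ztop [0.03  0.087]
   whole [ 151. -672.] [118. 102.] 89.7 z95 0.087 black None white None
((580.6986083984375, -270.7366943359375), (49.04231262207031, 98.47842407226562), 86.7496566772461) [ 0.53055457 -0.29772368  0.01239407] [ 0.63094955 -0.24394162  0.05084911]
pos [ 0.5901 -0.0726  0.2093] yaw -3.2 t 33.2 F [ 0.7  0.5 -0.1] open 85.1 grip 0.0 | shares [-0.195  0.999  0.547] twist 0.004
```

```bash
python3 -m handwheel '[[[-0.05,0.25,0,0],[-0.1,0.5,0,0],[-0.15,0.75,0,0],[-0.2,0.98,0,0],[-0.2,0.98,0.2,0],[-0.2,0.98,0.4,0],[-0.2,0.98,0.4,0],[-0.2,0.98,0.4,0]]]' 85 >/dev/null;python3 go.py 0.539 -0.2665 0.015 -3.3
```

```text
pos [ 0.5394 -0.2673  0.1307] yaw -3.3 t 34.2 F [-0.1 -0.2  0.3] open 85.2 grip 0.0 | shares [-0.003 -0.004  0.578] twist -0.0
```

```bash
python3 -m handwheel '[[[0,0,0.15,0],[0,0,0.3,0],[0,0,0.45,0],[0,0,0.58,0],[0,0,0.58,0],[0,0,0.58,0]]]' 85 >/dev/null; python3 -m handwheel '[[[0,0,0,0],[0,0,0,0],[0,0,0,0],[0,0,0,0],[0,0,0,0],[0,0,0,0]]]' 30|tail -3; python3 -m handwheel '[[[0,0,-0.1,0],[0,0,-0.22,0],[0,0,-0.22,0],[0,0,-0.22,0]]]' >/dev/null; python3 -m handwheel '[[[0,0,0,0],[0,0,0,0],[0,0,0,0],[0,0,0,0]]]' 47.8|tail -2;python3 -m handwheel '[[[0,0,0,0],[0,0,0,0],[0,0,0,0],[0,0,0,0],[0,0,0,0]]]' 47.93|tail -2;python3 foot.py | grep 'e white'; python3 go.py 0.5 -.2 0.1
```

```text
wrist_force: [-0.7, -0.1, 5.7]
opening: 0.554
grasp_force: 62.1
opening: 0.56
grasp_force: 22.2
opening: 0.562
grasp_force: 16.3
scene white 222 mean [ 0.621 -0.272  0.088] min [ 0.608 -0.294  0.068] max [ 0.629 -0.25   0.091]
pos [ 0.539  -0.2661  0.0573] yaw -3.3 t 37.5 F [-0.5  0.2 -2.6] open 47.7 grip 16.3 | shares [-0.213 -0.319 -0.213] twist 0
```

```bash
python3 -m handwheel '[[[0,0,0,0],[0,0,0,0],[0,0,0,0]]]' 47.98|tail -2;python3 foot.py | grep 'e white'; python3 -m handwheel '[[[0,0,0,0],[0,0,0,0],[0,0,0,0]]]' 48.02|tail -2;python3 foot.py | grep 'e white'
```

```text
opening: 0.56
grasp_force: 14.1
scene white 231 mean [ 0.621 -0.272  0.087] min [ 0.608 -0.295  0.069] max [ 0.629 -0.25   0.091]
opening: 0.561
grasp_force: 12.5
scene white 230 mean [ 0.621 -0.272  0.087] min [ 0.609 -0.294  0.065] max [ 0.629 -0.25   0.091]
```

```bash
for w in a; do python3 -m handwheel '[[[0,0,0,0],[0,0,0,0],[0,0,0,0]]]' 48.08|tail -2;python3 foot.py | grep 'e white'; python3 -m handwheel '[[[0,0,0,0],[0,0,0,0],[0,0,0,0]]]' 48.13|tail -2;python3 foot.py | grep 'e white'; done
```

```text
opening: 0.566
grasp_force: 10.1
scene white 220 mean [ 0.62  -0.272  0.088] min [ 0.608 -0.294  0.071] max [ 0.629 -0.25   0.091]
opening: 0.566
grasp_force: 4.4
scene white 232 mean [ 0.623 -0.267  0.046] min [ 0.614 -0.29   0.041] max [ 0.63  -0.245  0.05 ]
```

```bash
python3 -m handwheel '[[[0,0,0,0],[0,0,-0.03,0],[0,0,-0.06,0],[0,0,-0.09,0]]]' 48.1|tail -2; python3 foot.py|grep 'e white';  python3 -m handwheel '[[[0,0,-0.04,0],[0,0,-0.08,0],[0,0,-0.12,0],[0,0,-0.16,0],[0,0,-0.2,0],[0,0,-0.24,0],[0,0,-0.28,0],[0,0,-0.28,0],[0,0,-0.28,0]]]' |tail -2; python3 foot.py; python3 go.py 0 0 0
```

```text
opening: 0.561
grasp_force: 0.6
scene white 234 mean [ 0.623 -0.268  0.043] min [ 0.614 -0.29   0.036] max [ 0.629 -0.246  0.048]
opening: 0.563
grasp_force: 0.0
scene white 199 mean [ 0.593 -0.267  0.045] min [ 0.58  -0.29   0.019] max [ 0.6   -0.245  0.049]
scene lav 998 mean [ 0.55  -0.261  0.109] min [ 0.516 -0.318  0.028] max [ 0.578 -0.229  0.267]
top white 131 mean [ 0.583 -0.264  0.057] min [ 0.53  -0.288  0.043] max [ 0.598 -0.218  0.23 ]
top lav 186 mean [ 0.545 -0.247  0.061] min [ 0.519 -0.275  0.032] max [ 0.582 -0.198  0.225]
pos [ 0.5387 -0.2659  0.1308] yaw -3.3 t 41.2 F [-0.4 -0.6 -0.8] open 48.1 grip 0.0 | shares [-2.765 -1.173  0.657] twist 0
```

It slipped again because I lifted at 0.6 N. Next time I'll tighten after the swing. Remeasuring.

```bash
python3 -m handwheel '[[[0,-0.2,-0.2,0],[0,-0.4,-0.4,0],[0,-0.6,-0.4,0],[0,-0.8,-0.4,0],[0,-1,-0.4,0],[0,-1,-0.4,0]]]' 85 >/dev/null
python3 - <<'E'
from m import *
o,c=shot('top'); tubes(c,c['pose'],zmax=.12)
o,c=shot('scene'); P=cloud(c,c['pose'])
m=(abs(P[...,0]-.55)<.1)&(abs(P[...,1]+.274)<.08)&(P[...,2]>.012)&(P[...,2]<.06); q=P[m]
print(cv2.minAreaRect((q[:,:2]*1000).astype(np.float32)),q.min(0),q.max(0))
E
python3 go.py 0.51 -0.265 0.13 -3.3
```

```text
px [456. 253.] n 125 ctr [ 550. -277.] size [16. 66.] ang 89.2 ztop [0.037 0.052]
   whole [ 551. -270.] [35. 97.] 86.2 z95 0.052 black [ 0.504 -0.269  0.035] white [ 0.585 -0.278  0.049]
px [ 89. 406.] n 9603 ctr [149. 661.] size [207. 292.] ang 16.1 ztop [0.021 0.03 ]
   whole [882.  43.] [1833. 2887.] 0.8 z95 0.648 black [0.589 0.174 0.267] white [ 1.482  0.088 -0.635]
px [615. 412.] n 2138 ctr [ 151. -677.] size [126. 101.] ang 89.8 ztop [0.03  0.087]
   whole [ 151. -673.] [118. 101.] 89.8 z95 0.087 black None white None
((552.3685302734375, -264.4568786621094), (49.71956253051758, 101.12755584716797), 87.30188751220703) [ 0.5013417  -0.29122183  0.01229201] [ 0.6036021  -0.23868096  0.05024906]
pos [ 0.5503 -0.0663  0.2111] yaw -3.2 t 42.0 F [ 0.7 -0.6 -0.2] open 84.9 grip 0.0 | shares [-0.146  1.003  0.406] twist 0.001
```

```bash
python3 -m handwheel '[[[-0.05,0.25,0,0],[-0.1,0.5,0,0],[-0.145,0.75,0,0],[-0.145,0.985,0,0],[-0.145,0.985,0.2,0],[-0.145,0.985,0.4,0],[-0.145,0.985,0.4,0],[-0.145,0.985,0.4,0]]]' 85 >/dev/null;python3 go.py 0.5105 -0.262 0.015 -3.3; python3 -m handwheel '[[[0,0,0.15,0],[0,0,0.3,0],[0,0,0.45,0],[0,0,0.58,0],[0,0,0.58,0],[0,0,0.58,0]]]' 85 ; python3 -m handwheel '[[[0,0,0,0],[0,0,0,0],[0,0,0,0],[0,0,0,0],[0,0,0,0],[0,0,0,0]]]' 30|tail -3; python3 -m handwheel '[[[0,0,-0.1,0],[0,0,-0.22,0],[0,0,-0.22,0],[0,0,-0.22,0]]]' >/dev/null; python3 -m handwheel '[[[0,0,0,0],[0,0,0,0],[0,0,0,0],[0,0,0,0]]]' 47.85|tail -2;python3 foot.py | grep 'e white'
```

```text
pos [ 0.5106 -0.2626  0.1326] yaw -3.3 t 43.0 F [ 1.  -0.1  0.1] open 85.0 grip 0.0 | shares [-0.002 -0.003  0.588] twist -0.0
time_s: 43.78
eef_pos: [0.5116, -0.2626, 0.0175]
eef_rot: [0.001, 1.0, -0.029, 0.001]
wrist_force: [0.1, 0.1, -0.3]
opening: 0.992
grasp_force: 0.0
wrist_force: [-1.3, 0.9, 6.4]
opening: 0.544
grasp_force: 62.2
opening: 0.565
grasp_force: 13.5
scene white 218 mean [ 0.592 -0.266  0.087] min [ 0.58  -0.289  0.068] max [ 0.6   -0.244  0.091]
```

```bash
python3 -m handwheel '[[[0,0,0,0],[0,0,0,0],[0,0,0,0]]]' 47.92|tail -1;python3 foot.py | grep 'e white'; python3 -m handwheel '[[[0,0,0,0],[0,0,0,0],[0,0,0,0]]]' 47.95|tail -1;python3 foot.py | grep 'e white'
```

```text
grasp_force: 4.1
scene white 221 mean [ 0.588 -0.264  0.044] min [ 0.579 -0.286  0.038] max [ 0.595 -0.242  0.048]
grasp_force: 3.1
scene white 225 mean [ 0.588 -0.264  0.044] min [ 0.579 -0.287  0.037] max [ 0.595 -0.242  0.048]
```

```bash
python3 -m handwheel '[[[0,0,0,0],[0,0,0,0],[0,0,-0.04,0],[0,0,-0.08,0],[0,0,-0.1,0]]]' 47.88|tail -2; python3 foot.py|grep 'e white'; python3 go.py 0 0 0
```

```text
opening: 0.563
grasp_force: 3.6
scene white 202 mean [ 0.571 -0.263  0.034] min [ 0.562 -0.286  0.028] max [ 0.576 -0.241  0.04 ]
pos [ 0.5106 -0.2617  0.0802] yaw -3.3 t 47.3 F [-2.1  1.5  5.2] open 47.9 grip 4.3 | shares [-2.624 -1.161  0.398] twist 0
```

```bash
python3 -m handwheel '[[[0,0,0,0],[0,0,-0.04,0],[0,0,-0.08,0],[0,0,-0.1,0]]]' 47.86|tail -2; python3 foot.py|grep 'e white'; python3 -m handwheel '[[[0,0,-0.04,0],[0,0,-0.08,0],[0,0,-0.12,0],[0,0,-0.16,0],[0,0,-0.16,0]]]' 47.84|tail -2; python3 foot.py; python3 go.py 0 0 0
```

```text
opening: 0.56
grasp_force: 3.8
scene white 187 mean [ 0.54  -0.262  0.033] min [ 0.529 -0.284  0.025] max [ 0.544 -0.239  0.039]
opening: 0.564
grasp_force: 4.4
scene white 195 mean [ 0.54  -0.262  0.066] min [ 0.53  -0.285  0.057] max [ 0.545 -0.24   0.072]
scene lav 1136 mean [ 0.527 -0.258  0.145] min [ 0.508 -0.31   0.075] max [ 0.544 -0.225  0.269]
pos [ 0.5101 -0.2614  0.1313] yaw -3.3 t 48.6 F [ 0.8 -0.2 -2.5] open 48.1 grip 4.4 | shares [-2.621 -1.159  0.656] twist 0
```

It hangs upright. I'll tighten, raise and carry it.

```bash
python3 -m handwheel '[[[0,0,0,0],[0,0,0,0],[0,0,0,0],[0,0,-0.2,0],[0,0,-0.37,0],[0,0,-0.37,0],[0,0,-0.37,0]]]' 40 | tail -2; python3 -m handwheel '[[[0.08,-0.2,0,-0.02],[0.14,-0.4,0,-0.04],[0.21,-0.6,0,-0.04],[0.26,-0.8,0,-0.04],[0.29,-0.95,0,-0.04],[0.29,-0.95,0,-0.04]]]' >/dev/null;python3 go.py 0.615 0.067 0.09 0; python3 foot.py
```

```text
opening: 0.553
grasp_force: 63.9
pos [ 0.5781 -0.0725  0.2029] yaw 0.3 t 50.2 F [-0.1 -1.3 -1.8] open 46.6 grip 63.9 | shares [ 0.191 -0.696  0.565] twist 0.004
scene white 213 mean [ 0.607 -0.071  0.136] min [ 0.596 -0.094  0.128] max [ 0.611 -0.049  0.141]
scene lav 1173 mean [ 0.595 -0.071  0.211] min [ 0.579 -0.108  0.145] max [ 0.612 -0.038  0.334]
```

```bash
python3 -m handwheel '[[[0.05,-0.2,0,0],[0.1,-0.4,0,0],[0.15,-0.6,0,0],[0.18,-0.68,0,0],[0.18,-0.68,0.1,0],[0.18,-0.68,0.2,0],[0.18,-0.68,0.2,0]]]' >/dev/null; python3 go.py 0.615 0.067 0.091 0; python3 foot.py | grep white
```

```text
pos [0.6121 0.0597 0.1615] yaw 0.1 t 51.2 F [ 0.  -0.2 -1.9] open 46.9 grip 63.9 | shares [ 0.017 -0.036  0.352] twist 0.001
scene white 283 mean [0.62  0.052 0.089] min [0.518 0.006 0.058] max [0.645 0.084 0.1  ]
top white 19 mean [0.603 0.08  0.067] min [0.586 0.036 0.014] max [0.626 0.127 0.174]
```

```bash
python3 -m handwheel '[[[0.015,-0.03,0.1,0],[0.015,-0.03,0.2,0],[0.015,-0.03,0.28,0],[0.015,-0.03,0.34,0],[0.015,-0.03,0.36,0],[0.015,-0.03,0.36,0],[0.015,-0.03,0.36,0]]]'; python3 -m handwheel '[[[0,0,0,0],[0,0,0.01,0],[0,0,0.01,0]]]' 47.9; python3 -m handwheel '[[[0,0,0,0],[0,0,0,0],[0,0,0,0]]]' 50|tail -2;python3 go.py 0.615 0.067 0.09 0
```

```text
time_s: 52.2
eef_pos: [0.6179, 0.067, 0.0937]
eef_rot: [0.0, 1.0, 0.001, 0.0]
wrist_force: [-0.9, -0.1, -0.7]
opening: 0.548
grasp_force: 64.1
time_s: 52.58
eef_pos: [0.619, 0.0669, 0.0926]
eef_rot: [0.0, 1.0, 0.001, 0.002]
wrist_force: [2.0, 0.2, 4.8]
opening: 0.558
grasp_force: 4.9
opening: 0.587
grasp_force: 0.0
pos [0.6171 0.067  0.0908] yaw 0.2 t 53.0 F [-0.2 -0.5  0.1] open 50.1 grip 0.0 | shares [-0.011  0.     0.004] twist 0.002
```

```bash
python3 -m handwheel '[[[0,0,0,0],[0,0,0,0],[0,0,-0.15,0],[0,0,-0.3,0],[0,0,-0.45,0],[0,0,-0.6,0],[0,0,-0.6,0]]]' 66 >/dev/null; python3 -m handwheel '[[[-0.1,0.25,0,0],[-0.25,0.5,0,0],[-0.5,0.75,0,0],[-0.75,0.85,0,0],[-1,0.85,0,0],[-1,0.85,0,0]]]' 0 >/dev/null
cat > chk.py <<'E'
from m import *
o,c=shot('top'); P=cloud(c,c['pose']); hsv=cv2.cvtColor(c['color'],cv2.COLOR_RGB2HSV)
m=(abs(P[...,0]-.615)<.06)&(abs(P[...,1]-.18)<.18)&(P[...,2]>.085)&(P[...,2]<.12)
n,l=cv2.connectedComponents(m.astype(np.uint8))
for i in range(1,n):
    q=P[l==i]
    if len(q)>50: r=cv2.minAreaRect((q[:,:2]*1000).astype(np.float32)); print('cap',np.round(r[0]),np.round(r[1]),round(r[2],1),np.median(q[:,2]).round(3))
m=((hsv[...,0]<8)|(hsv[...,0]>172))&(hsv[...,1]>150)&(P[...,2]>.06)&(P[...,2]<.1); q=P[m]
if len(q): r=cv2.minAreaRect((q[:,:2]*1000).astype(np.float32)); print('red',np.round(r[0]),np.round(r[1]),round(r[2],1))
for nm,h in(('L',(.535,.351)),('R',(.535,.011))):
    d=np.linalg.norm(P[...,:2]-h,axis=-1)
    m=(d<.17)&(d>.03)&(P[...,2]>.045)&(P[...,2]<.1)&(P[...,0]<.56)&~((abs(P[...,1]-.18)<.045)&(abs(P[...,0]-.535)<.05)&(P[...,2]>.06))
    if nm=='R': m&=P[...,1]<.175
    else: m&=P[...,1]>.185
    q=P[m]; a=np.arctan2(q[:,1]-h[1],q[:,0]-h[0]); med=np.median(a)
    print(nm,len(q),'bar dir deg',np.degrees(med).round(1),'spread',np.degrees(np.percentile(a,[10,90])).round(1), 'knob',q[q[:,2]>.072].mean(0).round(3) if (q[:,2]>.072).any() else None)
print('tool',o['eef_pos'].round(3))
import sys
if len(sys.argv)>1: cv2.imwrite('pics/'+sys.argv[1],c['color'][:,:,::-1][180:340,180:500].repeat(2,0).repeat(2,1))
E
python3 chk.py c1.png; python3 go.py 0.43 -0.04 0.05
```

```text
cap [628.  69.] [48. 46.] 0.9 0.105
cap [622. 185.] [47. 45.] 0.9 0.105
cap [614. 298.] [48. 49.] 0.3 0.105
red [535. 178.] [67. 14.] 12.6
L 408 bar dir deg 104.0 spread [-178.7  179. ] knob [0.434 0.352 0.083]
R 226 bar dir deg 172.8 spread [169.5 176.5] knob [0.438 0.022 0.083]
tool [ 0.414 -0.103  0.209]
pos [ 0.4166 -0.1034  0.2103] yaw 0.1 t 54.6 F [0.3 0.1 0.5] open 0.1 grip 0.0 | shares [ 0.068 -0.317  0.802] twist 0
```

View pics/c1.png

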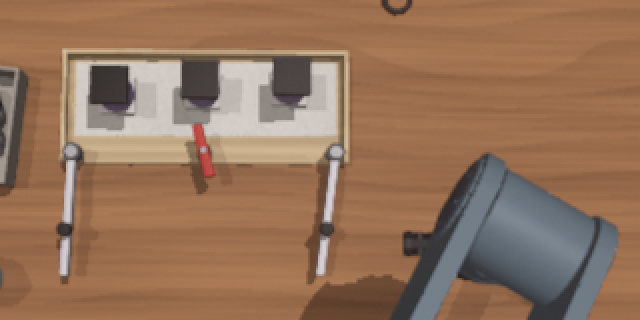

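All three caps are upright in the carrier, at crop (110,85), (200,80) and (292,77). The bars are open and the button is at (203,150). The closed fingers will now push the right bar shut from outside.

```bash
python3 -m handwheel '[[[-0.04,-0.2,0,0],[-0.04,-0.4,0,0],[-0.04,-0.417,0.3,0],[-0.04,-0.417,0.6,0],[-0.04,-0.417,0.8,0],[-0.04,-0.417,0.8,0],[-0.04,-0.417,0.8,0]]]' 0 | head -2; python3 -m handwheel '[[[0,-0.13,0,0],[0.02,-0.25,0,0],[0.04,-0.38,0,0],[0.1,-0.48,0,0],[0.15,-0.57,0,0],[0.23,-0.65,0,0],[0.32,-0.71,0,0],[0.425,-0.755,0,0],[0.5,-0.77,0,0],[0.5,-0.77,0,0]]]' 0; python3 go.py 0.519 0.136 0.05; python3 chk.py
```

```text
time_s: 55.5
eef_pos: [0.4112, -0.0204, 0.0523]
time_s: 56.75
eef_pos: [0.5122, 0.1344, 0.0539]
eef_rot: [-0.0, 1.0, 0.002, 0.003]
wrist_force: [0.1, 0.1, 0.4]
opening: 0.0
grasp_force: 0.0
pos [0.5122 0.1344 0.0539] yaw 0.2 t 56.8 F [0.1 0.1 0.4] open 0.0 grip 0.0 | shares [ 0.034 -0.008  0.02 ] twist 0
cap [628.  69.] [49. 46.] 0.6 0.105
cap [622. 185.] [49. 45.] 1.1 0.105
cap [615. 298.] [48. 48.] 1.0 0.105
L 404 bar dir deg 104.1 spread [-178.8  178.8] knob [0.434 0.352 0.082]
R 23 bar dir deg 89.8 spread [82.  96.7] knob None
tool [0.512 0.134 0.054]
```

Continue gently forward to the stop, watching the force.

```bash
python3 -m handwheel '[[[0.02,0,0,0],[0.04,0,0,0],[0.06,0,0,0],[0.06,0,0,0]]]' 0 | sed -n 2,4p; python3 -m handwheel '[[[0.015,0,0,0],[0.03,0,0,0],[0.03,0,0,0]]]' 0 | sed -n 2,4p
```

```text
eef_pos: [0.5195, 0.1342, 0.0508]
eef_rot: [0.0, 1.0, 0.001, -0.002]
wrist_force: [-6.9, -0.3, 5.4]
eef_pos: [0.5198, 0.1343, 0.0496]
eef_rot: [0.0, 1.0, 0.002, -0.009]
wrist_force: [-25.3, -0.8, 18.6]
```

The right bar is at its stop. I'll back off and check the flask clearance for the left bar.

```bash
python3 -m handwheel '[[[-0.1,0,0,0],[-0.3,0,0,0],[-0.3,0,-0.3,0],[-0.3,0,-0.6,0],[-0.3,0,-0.8,0],[-0.3,0,-0.8,0]]]' 0 | sed -n 2,4p; python3 chk.py
python3 - <<'E'
from h import *
for n in ('top','scene'):
    o,c=shot(n); P=cloud(c,c['pose']); m=(P[...,2]>.02)&(P[...,2]<.18)&(P[...,0]<.48)&(P[...,0]>.25)&(P[...,1]>.41)&(P[...,1]<.6)
    q=P[m]; print(n,len(q),q.min(0).round(3),q.max(0).round(3),np.median(q,axis=0).round(3))
E
python3 go.py 0.425 0.385 0.21
```

```text
eef_pos: [0.47, 0.1341, 0.2153]
eef_rot: [-0.0, 1.0, 0.001, 0.004]
wrist_force: [-1.0, 0.1, 0.2]
cap [628.  69.] [48. 46.] 0.8 0.105
cap [622. 185.] [47. 46.] 1.3 0.105
cap [614. 298.] [49. 49.] 1.7 0.105
L 409 bar dir deg 103.5 spread [-179.   178.7] knob [0.434 0.352 0.083]
top 989 [0.251 0.442 0.02 ] [0.402 0.6   0.18 ] [0.356 0.466 0.09 ]
scene 1298 [0.25  0.441 0.02 ] [0.406 0.6   0.18 ] [0.391 0.463 0.095]
pos [0.4666 0.1339 0.2101] yaw 0.2 t 58.6 F [-0.2 -0.4 -0.3] open 0.0 grip 0.0 | shares [-2.050e-01 -1.256e+00  1.000e-03] twist 0
  return _methods._mean(a, axis=axis, dtype=dtype,
  ret = ret.dtype.type(ret / rcount)
Traceback (most recent call last):
  File "chk.py", line 16, in <module>
    print(nm,len(q),'bar dir deg',np.degrees(med).round(1),'spread',np.degrees(np.percentile(a,[10,90])).round(1), 'knob',q[q[:,2]>.072].mean(0).round(3) if (q[:,2]>.072).any() else None)
                                                                               ~~~~~~~~~~~~~^^^^^^^^^^^
IndexError: index -1 is out of bounds for axis 0 with size 0
```

```bash
python3 -m handwheel '[[[0,-0.25,0,0],[-0.01,-0.5,0,0],[-0.02,-0.75,0,0],[-0.03,-1,0,0],[-0.03,-1,0,0]]]' 0 >/dev/null; python3 -m handwheel '[[[0,-0.15,0,0],[0,-0.27,0,0],[0,-0.27,0.2,0],[0,-0.27,0.4,0],[0,-0.27,0.6,0],[0,-0.27,0.8,0],[0,-0.27,0.8,0],[0,-0.27,0.8,0]]]' 0 | sed -n 2,4p; python3 go.py 0.46 0.388 0.05
```

```text
eef_pos: [0.4611, 0.3877, 0.0518]
eef_rot: [0.0, 1.0, 0.001, 0.0]
wrist_force: [-0.1, -0.4, 0.5]
pos [0.4611 0.3877 0.0518] yaw 0.1 t 60.2 F [-0.1 -0.4  0.5] open 0.1 grip 0.0 | shares [-0.006 -0.001  0.009] twist 0
```

```bash
python3 -m handwheel '[[[0,0.085,0,0],[-0.01,0.15,0,0],[-0.01,0.22,0,0],[0.01,0.29,0,0],[0.02,0.35,0,0],[0.06,0.41,0,0],[0.1,0.46,0,0],[0.18,0.52,0,0],[0.265,0.56,0,0],[0.265,0.56,0,0]]]' 0 | sed -n 2,4p;python3 -m handwheel '[[[0.01,0,0,0],[0.02,0,0,0],[0.03,0,0,0],[0.03,0,0,0]]]' 0 | sed -n 2,4p; python3 go.py 0.52 .276 .05
```

```text
eef_pos: [0.5162, 0.2752, 0.0515]
eef_rot: [0.0, 1.0, 0.001, 0.001]
wrist_force: [0.0, 0.4, 0.6]
eef_pos: [0.5181, 0.2764, 0.051]
eef_rot: [0.0, 1.0, 0.002, -0.002]
wrist_force: [-6.2, 1.1, 3.8]
pos [0.5181 0.2764 0.051 ] yaw 0.2 t 62.0 F [-6.2  1.1  3.8] open 0.1 grip 3.0 | shares [0.01  0.002 0.005] twist 0
```

```bash
python3 -m handwheel '[[[0.02,0,0,0],[0.04,0,0,0],[0.04,0,0,0]]]' 0 | sed -n 2,4p;python3 -m handwheel '[[[-0.1,0,0,0],[-0.3,0,0,0],[-0.3,0.1,-0.3,0],[-0.3,0.1,-0.6,0],[-0.6,0.5,-0.8,0],[-0.9,1,-0.8,0],[-0.9,1,-0.8,0]]]' 0 >/dev/null
python3 - <<'E'
from h import *
o,c=shot('top'); P=cloud(c,c['pose']); cv2.imwrite('pics/c2.png',cv2.resize(c['color'][195:275,200:370,::-1],None,fx=4,fy=4)); hsv=cv2.cvtColor(c['color'],cv2.COLOR_RGB2HSV)
m=((hsv[...,0]<8)|(hsv[...,0]>172))&(hsv[...,1]>150)&(P[...,2]>.06)&(P[...,2]<.1); q=P[m];print('red',cv2.minAreaRect((q[:,:2]*1000).astype(np.float32)))
for a,b in((.02,.14),(.22,.34)):
    m=(P[...,1]>a)&(P[...,1]<b)&(abs(P[...,0]-.535)<.05)&(P[...,2]>.045)&(P[...,2]<.075); q=P[m]; f=np.polyfit(q[:,1],q[:,0],1); print('bar',len(q),'x mean',q[:,0].mean().round(4),'slope deg',np.degrees(f[0]).round(1))
E
python3 go.py 0.5 .18 .08
```

```text
eef_pos: [0.5184, 0.2765, 0.0497]
eef_rot: [0.001, 1.0, 0.002, -0.01]
wrist_force: [-31.8, -1.6, 21.3]
red ((533.9385986328125, 178.23089599609375), (66.31206512451172, 13.664427757263184), 12.778886795043945)
bar 167 x mean 0.5356 slope deg -1.2
bar 176 x mean 0.5334 slope deg 0.2
pos [0.3625 0.0995 0.208 ] yaw 0.1 t 63.2 F [ 1.1  1.5 -0.9] open 0.1 grip 0.0 | shares [ 0.69  -0.403  0.638] twist 0
```

View pics/c2.png

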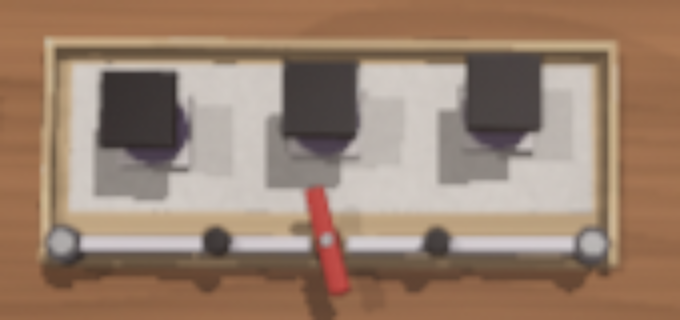

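Both bars lie along the front line, and the button at (326,240) in the crop is free with its front end leaning to -y. I'll turn it anticlockwise by pushing that front end.

```bash
python3 -m handwheel '[[[0.2,-0.2,0,0],[0.4,-0.4,0,0],[0.6,-0.55,0,0],[0.7,-0.55,0,0],[0.7,-0.55,0.2,0],[0.7,-0.55,0.4,0],[0.7,-0.55,0.6,0],[0.7,-0.55,0.67,0],[0.7,-0.55,0.67,0],[0.7,-0.55,0.67,0]]]' 0 >/dev/null; python3 go.py 0.502 0.21 0.074;  python3 -m handwheel '[[[0.005,0.065,0,0],[0,0.1,0,0],[-0.015,0.135,0,0],[-0.015,0.17,0,0],[-0.008,0.205,0,0],[0.017,0.255,0,0],[0.05,0.29,0,0],[0.065,0.29,0,0],[0.065,0.29,0,0]]]' 0| sed -n 2,4p; python3 go.py 0.517 0.152 0.074
```

```text
pos [0.5079 0.2152 0.0755] yaw 0.2 t 64.5 F [-0.4 -0.   0.5] open 0.2 grip 0.0 | shares [-0.029  0.026  0.007] twist 0
eef_pos: [0.5174, 0.1557, 0.073]
eef_rot: [0.001, 1.0, 0.001, -0.003]
wrist_force: [-10.4, -2.3, 6.4]
pos [0.5174 0.1557 0.073 ] yaw 0.2 t 65.6 F [-10.4  -2.3   6.4] open 0.1 grip 5.2 | shares [-0.002  0.019 -0.005] twist 0
```

```bash
python3 -m handwheel '[[[0.01,0.015,0,0],[0.03,0.02,0,0],[0.03,0.02,0,0]]]' 0| sed -n 2,4p; python3 -m handwheel '[[[-0.1,0,0,0],[-0.3,0,0,0],[-0.3,0.1,-0.3,0],[-0.3,0.1,-0.6,0],[-0.7,0.6,-0.7,0],[-0.8,1,-0.7,0],[-0.8,1,-0.7,0]]]' 0 >/dev/null
cat > fin.py <<'E'
from h import *
o,c=shot('top'); P=cloud(c,c['pose']); cv2.imwrite('pics/c3.png',cv2.resize(c['color'][195:275,200:370,::-1],None,fx=4,fy=4)); hsv=cv2.cvtColor(c['color'],cv2.COLOR_RGB2HSV)
m=((hsv[...,0]<8)|(hsv[...,0]>172))&(hsv[...,1]>150)&(P[...,2]>.06)&(P[...,2]<.1); q=P[m];f=np.polyfit(q[:,1],q[:,0],1);print('red',cv2.minAreaRect((q[:,:2]*1000).astype(np.float32)),'slope',np.degrees(f[0]))
for a,b in((.02,.14),(.22,.34)):
    m=(P[...,1]>a)&(P[...,1]<b)&(abs(P[...,0]-.535)<.05)&(P[...,2]>.045)&(P[...,2]<.075); q=P[m]; f=np.polyfit(q[:,1],q[:,0],1); print('bar',len(q),'x mean',q[:,0].mean().round(4),'slope deg',np.degrees(f[0]).round(1))
E
python3 fin.py
```

```text
eef_pos: [0.5178, 0.1543, 0.0719]
eef_rot: [-0.001, 1.0, 0.002, -0.009]
wrist_force: [-27.4, 6.1, 19.5]
red ((533.7662963867188, 177.83673095703125), (10.821338653564453, 63.39611053466797), 0.8672648072242737) slope -1.0911245954694435
bar 169 x mean 0.5355 slope deg -1.1
bar 177 x mean 0.5334 slope deg 0.1
```

View pics/c3.png

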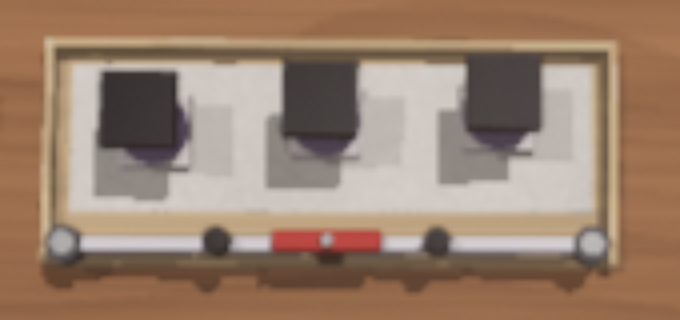

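The button is crosswise over both bar ends, at the stop, and the tubes still stand. The robot is clear, so I'm handing in.

```bash
python3 -c "
from bench import ctrl
print(ctrl.hand_in())"
```

```text
the job is handed in; nothing more can be done
None
```

The job is handed in: all three tubes present stand upright, cap up, behind the front line, both keeper bars are shut, and the red turnbutton is crosswise at its stop, though one tube slipped back onto the bench twice before I got it placed.

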